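Lid the honey jar and hold the capping clamp at its third click

ROBOT

A 6-joint arm with a two-finger parallel gripper is mounted at the origin on the work surface. World frame = base frame: x ahead of the robot, y to its left, z up, the work surface at z = 0. Lengths are in m, angles in rad, forces in N, time in s.
With the tool pointing down it reaches from about 0.375 to 0.9 m from the base axis. Payload 3.1 kg.
Tool frame: the origin (TCP) lies between the finger pads; the fingertips stand 17 mm ahead of it and the grasp point (between the pads) lies 2 mm behind it (robot.nose_length is the distance from the TCP to the fingertips, in m); z points along the fingers, y is the line along which they close (so a half turn about z gives the same grasp; the last joint's range is limited). The gripper opens to 87 mm and grips with 3 to 60 N. Pads are 19 mm wide; open, the fingers measure 117 mm over their backs; the gripper's body (75 mm by 190 mm) begins 51 mm behind the grasp point.
Start: joints at [-1.29, 0.527, 1.433, -0, 1.181, -0.178], TCP at [0.277, -0.56, 0.24] pointing down, gripper open.
Joint ranges: [-3.08, 3.08], [-0.75, 2.2], [0.22, 2.44], [-1.43, 4.57], [0, 2.65], [-2.85, 2.85]. Speed limits (rad/s): [2.79, 2.79, 3.14, 3.14, 3.14, 3.14].

INTERFACE

Orientations are given as a unit quaternion [x, y, z, w].
In Python, from rig import robot, cams gives the robot as it stands.
- The arm moves only by the shell command python3 -m pendant 'ROWS' [FORCE]. ROWS is JSON, a list of rows, each an object with "jaw": the opening, from 0 (shut) to 1 (fully open); "linear": the shift along the tool's x, y, z in cm, a list of three; "twist": the turn about the tool's z in degrees. A call has 1 to 12 rows; each row shifts and turns the commanded pose from where the row before left it, along the tool's axes as they then stand; what a row does not reach is not made up. A row lasts 1/12 s, in which the tool goes at most 41.7 mm and 7.16 degrees, less where a joint would pass 70% of its speed; a pose out of reach is approached as far as the arm can. A call is refused whole if a number of a shift passes 4.17 or a number of a turn 7.16, either way. A call with a gripper value outside its range is refused whole. The fingers move at their own pace and stop on an object; FORCE is the grip in N (left out, the last holds). Time passes only in rows, so rows that do not move let the fingers close. It gives the time, the measured TCP pose, the force, the opening and the grip force at its end, in the units of the state.
- robot.get_obs(): the state, without advancing time (a new reading comes with each control period).
- cams.camera(name): name is "scene" or "top" or "wrist"; returns a dict with "color" (420x560x3 uint8, blue, green, red), "depth" (420x560 float32, m along the optical axis (not along the pixel's ray), 0 where there is no reading), "fov_y" (degrees; the focal length in pixels is half the picture's height over the tangent of half this angle, whatever the lens; pixels are square), "cx", "cy" (the principal point, pixels), "view" (4x4, takes a point from world to camera coordinates). Camera axes: x right, y down, z forward; pixel columns grow to the right and rows downward; lengths in m; the calibration is good to about 2 mm. A picture is of the moment at which its call begins.
- robot.hand_in(): hands the job in; it is judged then, once.
The state is a dict: "time": time; "q": joint angles; "joint_velocities": joint speeds; "joint_torque": joint torques, N m; "position": TCP position; "tool_rot": TCP orientation; "ft_force": force on the tool from outside, world axes, zero at the start; "moment": the same for the moment, N m; "grip_width": finger opening in m; "grip_force": force on a finger pad.
Only numpy, scipy, OpenCV 4.12 (cv2) and the standard library are available. Lean on these libraries where they do the work, as an engineer would, in place of code of your own. Each camera call takes 0.05 s, during which the arm holds its last target. There are 200 camera calls.

TASK

Set the loose lid that fits over the mouth of the honey jar standing in the capping jig, so that it sits down level on the rim, and let go of it. Then turn the jig's spring-return indexing knob clockwise (seen from above) to its third click, never as far as the fourth, and finish holding it there between the fingers: the clamp springs open if the knob is let go. Leave the smaller lid and the other jar beside the lids where they are.

Things in the scene. Friction and masses are not known exactly. Their poses are not given: they have to be found in the camera images.
- jig: Capping jig, fixed to the bench: aluminium plate 150 (x) x 290 (y) x 16 mm; origin at the centre of its underside, z up. A filled jar stands fixed on it at y = +78 mm, between two clamp jaws on its +x and -x sides (55 mm high, ends 73 mm from its axis); at y = -82 mm a grey housing 80 x 80 mm, top 60 mm above the bench, carries the knob and white ticks, one per stop.
- jar_rim (a point): Centre of the jar's mouth, 106 mm above the bench; axes as the jig's. The jar's neck is 52 mm in outer diameter and 20 mm tall; below it a shoulder from 86 down to 78 mm above the bench, then the body, 66 mm in diameter.
- lid: The lid that fits: loose brass-coloured round lid, open side down on the bench, 63 mm outer diameter, 16 mm tall, inner diameter 58 mm, top 3 mm thick, about 25 g; origin at the centre of its underside (open edge), z up. It slips loosely over the jar's neck, no screwing: seated, the inside of its top rests on the rim and its origin is 13 mm below the rim.
- small_lid: A lid for another jar, lying near the first, same look but 48 mm in diameter, 16 mm tall: it does not fit over this jar. Origin at the centre of its underside. Leave it.
- jar_left: A closed honey jar, 66 mm diameter, 100 mm tall, standing loose on the bench beyond the lids to the robot's left; origin at the centre of its underside. Leave it.
- index_bar: The knob's grip: black upright bar 46 mm long (its x), 14 mm thick (its y), 34 mm tall, flat sides, on a 48 mm disc; origin on the knob's axis at the bar's foot, 68 mm above the bench, z up. It turns with the knob; a white pointer line marks its -x end. At the start its x axis is parallel to the jig's x and the pointer is at the longest tick.
- knob_grip (a point): Point on the knob's axis, 20 mm above the bar's foot (88 mm above the bench): a good height to grip the bar from above.
- index_knob (a joint): Knob angle (rad): 0 at rest, grows clockwise seen from above, hard end at 2.09. A click every 24 degrees: stops at 0.419, 0.838, 1.257 (the third), 1.676. A spring pushes back with 0.07 N m at rest, 0.10 N m at the third stop; the clicks add a ripple of +-0.06 N m, so turning takes up to 0.16 N m. It runs back to 0 when let go.
Mind the look-alikes: they are no part of the job. What is shaped like the lid but green or purple is not meant.

How it is judged:
By the outcome, as a careful person would: the job done as asked, in the order asked, and still so for the second after the job is handed in, while the arm keeps its last pose, push and grip.
It also fails if it takes over 58 s, if anything falls off the work surface, if the arm or the gripper's body presses on something with over 40 N, if the wrist force passes 120 N, or if a joint passes its speed limit or range.

## Working session

There is one attempt and no reset: what is moved stays moved. The work goes in short steps, Python scripts to look and compute and a shell command to move; the robot and the scene stay as the last step left them, time stands still between calls to the robot, and variables do not carry over. Pictures are saved under pics/ and viewed, at most 10 in all, crops included, and the job is handed in when it is done.

```bash
mkdir -p pics; ls; cat > h.py <<'E'
import numpy as np,cv2
from rig import robot,cams
def cam(n):
    c=cams.camera(n);c['f']=210/np.tan(np.radians(c['fov_y'])/2);return c
def ray(c,u,v,z):
    V=np.array(c['view']);R=V[:3,:3];o=-R.T@V[:3,3]
    d=R.T@np.array([(u-c['cx'])/c['f'],(v-c['cy'])/c['f'],1]);return o+d*(z-o[2])/d[2]
def pts(c):
    V=np.array(c['view']);R=V[:3,:3];d=c['depth'];v,u=np.mgrid[:420,:560]
    P=np.stack([(u-c['cx'])/c['f']*d,(v-c['cy'])/c['f']*d,d],-1);return (P-V[:3,3])@R
E
python3 - <<'E'
from h import *
a=cam('top');b=cam('scene')
cv2.imwrite('pics/top.png',a['color']);cv2.imwrite('pics/scene.png',b['color'])
np.savez('top.npz',**a);np.savez('scene.npz',**b)
print(robot.get_obs()['time'],a['view'],robot.get_obs()['tool_rot'])
E
```

```text
pics
0.1 [[-0.02155153 -0.99905712 -0.03768822  0.11612761]
 [-0.99827064  0.02356618 -0.053855    0.5194202 ]
 [ 0.05469238  0.03646239 -0.99783728  0.94752869]
 [ 0.          0.          0.          1.        ]] [ 9.73805780e-01  2.27379416e-01 -6.81753262e-05 -9.48191941e-04]
```

View pics/top.png

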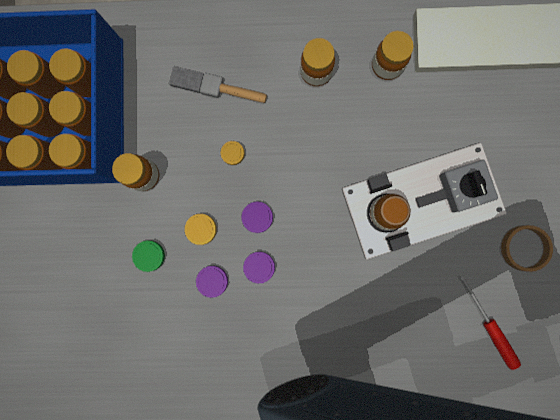

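View pics/scene.png

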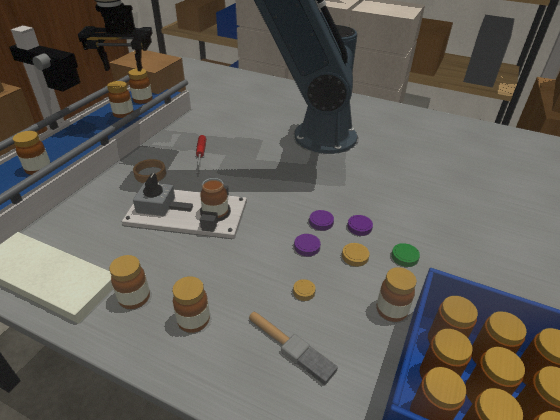

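The top view shows the fitting lid at about (200,229), the small lid at (232,152), the loose jar at (130,168), the jig jar's mouth at (394,210) and the knob at (475,184). The green and purple discs are decoys. The scene view agrees.

```bash
python3 - <<'E'
from h import *
c={k:(v if v.ndim else v.item()) for k,v in np.load('top.npz').items()}
im=c['color'];hsv=cv2.cvtColor(im,cv2.COLOR_BGR2HSV);P=pts(c)
m=cv2.inRange(hsv,(12,120,110),(30,255,255))
n,l,s,ce=cv2.connectedComponentsWithStats(m)
for i in range(1,n):
    if s[i,4]>200: 
        q=P[l==i];z=np.median(q[:,2]);print(ce[i].round(1),s[i,4],'z',z.round(3),ray(c,*ce[i],z).round(4),'diam',(2*np.sqrt(s[i,4]/np.pi)*c['depth'][l==i].mean()/c['f']).round(4))
# plate
H=P[:,:,2]
m=((abs(H-.016)<.006)&(hsv[:,:,1]<40)&(hsv[:,:,2]>150)).astype('uint8')
m[:, :320]=0
cs,_=cv2.findContours(cv2.morphologyEx(m,cv2.MORPH_OPEN,np.ones((3,3))),0,2)
k=max(cs,key=cv2.contourArea);Q=np.array([ray(c,*p[0],.016)[:2] for p in k],'float32')
r=cv2.minAreaRect(Q);print(r, cv2.boxPoints(r))
# rim & bar by height
sub=np.zeros_like(m);sub[150:260,340:520]=1
for lo,hi in((.101,.111),(.095,.108)):
    mm=(H>lo)&(H<hi)&(sub>0);n,l,s,ce=cv2.connectedComponentsWithStats(mm.astype('uint8'))
    for i in range(1,n):
        if s[i,4]>15:
            z=np.median(H[l==i]);pp=ray(c,*ce[i],z);print(lo,ce[i],s[i],pp.round(4),cv2.minAreaRect(P[l==i][:,:2].astype('float32')))
E
```

```text
[397.2  45.8] 750 z 0.1 [ 0.817  -0.1244  0.1002] diam 0.0564
[318.2  53. ] 746 z 0.1 [0.8089 0.0203 0.1002] diam 0.0567
[64.6 64.3] 785 z 0.111 [0.8001 0.4904 0.1114] diam 0.0585
[22.3 65.8] 771 z 0.112 [0.8    0.5703 0.1116] diam 0.0582
[242.7  92.7] 379 z 0.019 [0.7642 0.1698 0.0188] diam 0.0439
[ 65.  106.8] 835 z 0.112 [0.7202 0.4894 0.1115] diam 0.06
[ 21.9 108. ] 796 z 0.112 [0.7205 0.5705 0.1116] diam 0.0589
[ 21.7 150.8] 813 z 0.112 [0.6405 0.5704 0.1116] diam 0.0589
[ 64.4 149.6] 832 z 0.111 [0.6404 0.4904 0.1115] diam 0.0596
[231.9 152.2] 432 z 0.017 [0.6441 0.1939 0.0168] diam 0.0471
[127.  168.3] 750 z 0.101 [0.6044 0.3779 0.1006] diam 0.0569
[395.  210.1] 510 z 0.099 [ 0.5156 -0.1105  0.0987] diam 0.0457
[199.8 228.8] 756 z 0.017 [0.4917 0.2608 0.0168] diam 0.0617
((0.5505591630935669, -0.22600415349006653), (0.14739255607128143, 0.19849975407123566), 16.83779525756836) [[ 0.4512733  -0.15235636]
 [ 0.5087714  -0.34234616]
 [ 0.649845   -0.29965195]
 [ 0.5923469  -0.10966215]]
0.101 [479.42519685 181.64566929] [473 170  14  25 127] [ 0.5629 -0.2612  0.1024] ((0.5623040199279785, -0.2614055573940277), (0.04474388062953949, 0.012902619317173958), 13.357697486877441)
0.101 [395.25555556 209.9       ] [381 196  29  29 180] [ 0.5156 -0.1094  0.1057] ((0.5158994793891907, -0.1088276281952858), (0.05015585571527481, 0.051097992807626724), 24.942739486694336)
0.095 [478.9009009  182.36486486] [472 170  15  26 222] [ 0.5617 -0.2606  0.1014] ((0.5620296001434326, -0.2618183493614197), (0.045435287058353424, 0.015187577344477177), 15.655309677124023)
0.095 [394.47812971 209.76923077] [380 196  30  29 663] [ 0.5162 -0.1094  0.0993] ((0.5158912539482117, -0.10880984365940094), (0.05015585571527481, 0.05113722011446953), 24.942739486694336)
```

Rim to knob measures 159 mm (expected 160), and both that line and the plate edges give a jig yaw of 16.9°, so the measurements hold together. I'll go above the lid with the tool turned parallel to the jig.

```bash
python3 -m pendant '[{"jaw":1,"linear":[0,0,0],"twist":4.7},{"jaw":1,"linear":[0,0,0],"twist":4.7},{"jaw":1,"linear":[1.85,-3.0,0],"twist":0},{"jaw":1,"linear":[1.85,-3.0,0],"twist":0},{"jaw":1,"linear":[1.85,-3.0,0],"twist":0},{"jaw":1,"linear":[1.85,-3.0,0],"twist":0},{"jaw":1,"linear":[1.85,-3.0,0],"twist":0},{"jaw":1,"linear":[1.85,-3.0,0],"twist":0},{"jaw":1,"linear":[1.85,-3.0,0],"twist":0},{"jaw":1,"linear":[1.85,-3.0,0],"twist":0},{"jaw":1,"linear":[1.85,-3.0,0],"twist":0},{"jaw":1,"linear":[1.85,-3.0,0],"twist":0}]'
python3 -m pendant '[{"jaw":1,"linear":[1.85,-3.0,0],"twist":0},{"jaw":1,"linear":[1.85,-3.0,0],"twist":0},{"jaw":1,"linear":[1.85,-3.0,0],"twist":0},{"jaw":1,"linear":[1.85,-3.0,0],"twist":0},{"jaw":1,"linear":[1.85,-3.0,0],"twist":0},{"jaw":1,"linear":[1.85,-3.0,0],"twist":0},{"jaw":1,"linear":[1.85,-3.0,0],"twist":0},{"jaw":1,"linear":[1.85,-3.0,0],"twist":0},{"jaw":1,"linear":[1.85,-3.0,0],"twist":0},{"jaw":1,"linear":[1.85,-3.0,0],"twist":0},{"jaw":1,"linear":[1.85,-3.0,0],"twist":0},{"jaw":1,"linear":[0,0,0],"twist":0}]'
cat >> h.py <<'E'
from scipy.spatial.transform import Rotation as Ro
def togo(p):
    o=robot.get_obs();R=Ro.from_quat(o['tool_rot']).as_matrix()
    x=R[:,0];y=R[:,1]
    print('t',o['time'],'tcp',np.round(o['position'],4),'theta',np.degrees(np.arctan2(x[1],x[0])).round(2),'tilt',R[:2,2].round(4),'F',np.round(o['ft_force'],2),'w',o['grip_width'],o['grip_force'])
    if p is not None: print('togo cm',(R.T@(np.array(p)-o['position'])*100).round(2))
E
python3 - <<'E'
from h import *
c=cam('wrist');cv2.imwrite('pics/w1.png',c['color'])
hsv=cv2.cvtColor(c['color'],cv2.COLOR_BGR2HSV);P=pts(c)
m=cv2.inRange(hsv,(12,120,90),(30,255,255))
n,l,s,ce=cv2.connectedComponentsWithStats(m)
for i in range(1,n):
    if s[i,4]>500:
        q=P[l==i];z=np.median(q[:,2]);top=(l==i)&(abs(P[:,:,2]-z)<.004)
        cs,_=cv2.findContours(top.astype('uint8'),0,1);e=cv2.minEnclosingCircle(max(cs,key=len))
        print(ce[i],s[i],z,ray(c,*e[0],z).round(4),'diam',2*e[1]*c['depth'][top].mean()/c['f'])
togo([.4917,.2608,.02])
E
```

```text
time: 1.1
position: [0.3666, -0.2177, 0.2394]
tool_rot: [0.989, 0.147, -0.0, -0.0]
ft_force: [0.4, -0.7, 0.3]
grip_width: 0.087
grip_force: 0.0
time: 2.1
position: [0.4669, 0.1604, 0.2396]
tool_rot: [0.989, 0.149, 0.001, -0.001]
ft_force: [0.8, 0.1, 0.2]
grip_width: 0.0866
grip_force: 0.0
[192.58984008 125.72781436] [ 161   94   64   64 3189] 0.016404159726945405 [0.4918 0.2605 0.0164] diam 0.0645763723000907
[550.86134454 232.93557423] [540 201  20  58 714] 0.07782439488704973 [ 0.503  -0.0876  0.0778] diam 0.040356208543861356
[368.74689227 366.82458564] [ 251  354  271   21 2896] 0.32060840846842364 [0.4954 0.1462 0.3206] diam 0.056958865399112636
t 2.15 tcp [0.4658 0.158  0.2393] theta 17.19 tilt [0.0004 0.0003] F [-1.27  0.29  0.03] w 0.0866480388651513 0.0
togo cm [ 5.5  -9.05 21.93]
```

View pics/w1.png

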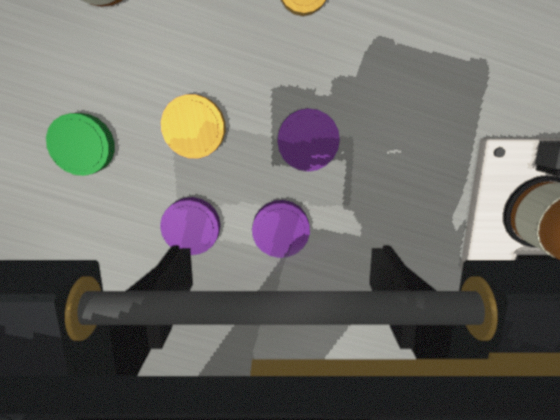

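The wrist view shows the fitting lid at (193,126). It agrees with the top view: (0.492, 0.2606), diameter 64 mm. Next I'll go over it and down.

```bash
python3 -m pendant '[{"jaw":1,"linear":[1.8,-3.0,0],"twist":0},{"jaw":1,"linear":[1.8,-3.0,0],"twist":0},{"jaw":1,"linear":[1.8,-3.0,0],"twist":0},{"jaw":1,"linear":[0,0,2.5],"twist":0},{"jaw":1,"linear":[0,0,2.5],"twist":0},{"jaw":1,"linear":[0,0,2.5],"twist":0},{"jaw":1,"linear":[0,0,2.5],"twist":0},{"jaw":1,"linear":[0,0,2.5],"twist":0},{"jaw":1,"linear":[0,0,1],"twist":0},{"jaw":1,"linear":[0,0,0],"twist":0},{"jaw":1,"linear":[0,0,0],"twist":0}]' >/dev/null; python3 -c "
from h import *
togo([.4918,.2606,.02])"
```

```text
t 3.0667 tcp [0.4912 0.2564 0.1046] theta 16.84 tilt [-0.0009 -0.0004] F [-0.16 -0.2   0.21] w 0.08698374062214669 0.0
togo cm [ 0.19 -0.39  8.46]
```

```bash
python3 -m pendant '[{"jaw":1,"linear":[0.18,-0.38,1.5],"twist":0},{"jaw":1,"linear":[0,0,1.5],"twist":0},{"jaw":1,"linear":[0,0,1.5],"twist":0},{"jaw":1,"linear":[0,0,1.5],"twist":0},{"jaw":1,"linear":[0,0,1.2],"twist":0},{"jaw":1,"linear":[0,0,0.8],"twist":0},{"jaw":1,"linear":[0,0,0.4],"twist":0},{"jaw":1,"linear":[0,0,0],"twist":0},{"jaw":1,"linear":[0,0,0],"twist":0},{"jaw":1,"linear":[0,0,0],"twist":0}]' >/dev/null; python3 -c "
from h import *
togo([.4918,.2606,.02])"
python3 -m pendant '[{"jaw":0.7,"linear":[0,0,0],"twist":0},{"jaw":0.6,"linear":[0,0,0],"twist":0},{"jaw":0.6,"linear":[0,0,0],"twist":0},{"jaw":0.6,"linear":[0,0,0],"twist":0},{"jaw":0.6,"linear":[0,0,0],"twist":0},{"jaw":0.6,"linear":[0,0,0],"twist":0},{"jaw":0.6,"linear":[0,0,0],"twist":0},{"jaw":0.6,"linear":[0,0,0],"twist":0}]' 15
```

```text
t 3.9 tcp [0.4923 0.2615 0.0213] theta 16.89 tilt [0.0015 0.0004] F [ 0.42 -0.1   0.54] w 0.08705211319905012 0.0
togo cm [-0.08  0.07  0.13]
time: 4.57
position: [0.4918, 0.2613, 0.0207]
tool_rot: [0.989, 0.147, 0.0, -0.0]
ft_force: [0.4, 1.1, 2.4]
grip_width: 0.0622
grip_force: 15.0
```

```bash
python3 -m pendant '[{"jaw":0.6,"linear":[0,0,-1],"twist":0},{"jaw":0.6,"linear":[0,0,-2],"twist":0},{"jaw":0.6,"linear":[0,0,-3],"twist":0},{"jaw":0.6,"linear":[0,0,-3],"twist":0},{"jaw":0.6,"linear":[0,0,-3],"twist":0},{"jaw":0.6,"linear":[0,0,-3],"twist":0},{"jaw":0.6,"linear":[0,0,-2],"twist":0},{"jaw":0.6,"linear":[-0.3,1.3,0],"twist":0},{"jaw":0.6,"linear":[-0.6,2.5,0],"twist":0},{"jaw":0.6,"linear":[-0.6,2.5,0],"twist":0},{"jaw":0.6,"linear":[-0.6,2.5,0],"twist":0},{"jaw":0.6,"linear":[-0.6,2.5,0],"twist":0}]' >/dev/null
python3 -m pendant '[{"jaw":0.6,"linear":[-0.6,2.5,0],"twist":0},{"jaw":0.6,"linear":[-0.6,2.5,0],"twist":0},{"jaw":0.6,"linear":[-0.6,2.5,0],"twist":0},{"jaw":0.6,"linear":[-0.6,2.5,0],"twist":0},{"jaw":0.6,"linear":[-0.6,2.5,0],"twist":0},{"jaw":0.6,"linear":[-0.6,2.5,0],"twist":0},{"jaw":0.6,"linear":[-0.4,1.2,0],"twist":0},{"jaw":0.6,"linear":[0,0,0],"twist":0},{"jaw":0.6,"linear":[0,0,0],"twist":0},{"jaw":0.6,"linear":[0,0,0],"twist":0}]' >/dev/null
python3 - <<'E'
from h import *
for n in('top','wrist'):
    c=cam(n);cv2.imwrite(f'pics/{n}2.png',c['color'])
    hsv=cv2.cvtColor(c['color'],cv2.COLOR_BGR2HSV);P=pts(c)
    m=cv2.inRange(hsv,(5,80,60),(30,255,255))
    k,l,s,ce=cv2.connectedComponentsWithStats(m)
    for i in range(1,k):
        if s[i,4]>150:
            z=np.median(P[l==i][:,2]);print(n,ce[i].round(1),s[i],z.round(3),ray(c,*ce[i],z).round(4))
togo([.516,-.109,.1137])
E
```

```text
top [394.5  50.9] [ 376   31   38   41 1156] 0.099 [ 0.8082 -0.1195  0.0991]
top [317.8  57.8] [ 301   38   34   41 1098] 0.099 [0.8001 0.0212 0.0993]
top [56.4 84.5] [   7   49   84   87 3936] 0.11 [0.7629 0.5064 0.1102]
top [242.8  92.7] [219  83  48  20 428] 0.018 [0.7643 0.1695 0.0183]
top [ 38.8 136.9] [   0   87   91   83 3862] 0.11 [0.6657 0.539  0.1103]
top [232.1 152.4] [220 141  25  24 459] 0.017 [0.6437 0.1935 0.0168]
top [131.6 170.1] [ 112  153   40   36 1085] 0.099 [0.6011 0.3698 0.0995]
top [527.8 247.8] [501 225  52  47 806] 0.023 [ 0.4408 -0.3777  0.023 ]
wrist [398.4 230.2] [ 352  187   92   90 6083] 0.098 [ 0.5214 -0.1002  0.098 ]
wrist [280.7 253.9] [ 212  205  139   87 9791] 0.186 [ 0.5175 -0.0164  0.1858]
wrist [129.7 308.3] [119 276  28  65 956] 0.261 [0.5258 0.0227 0.261 ]
wrist [431.8 308.4] [415 276  29  65 956] 0.261 [ 0.5464 -0.0443  0.261 ]
wrist [280.5 329.3] [242 324  78  13 707] 0.186 [ 0.4802 -0.0277  0.1857]
wrist [393.6 365.8] [ 191  352  369   25 6954] 0.271 [ 0.536  -0.0358  0.271 ]
t 6.5 tcp [ 0.507  -0.0199  0.1904] theta 16.98 tilt [-0.0008  0.0005] F [ 0.51  0.65 -0.59] w 0.06298000545622386 15.00004006549716
togo cm [-1.73  8.79  7.67]
```

View pics/wrist2.png

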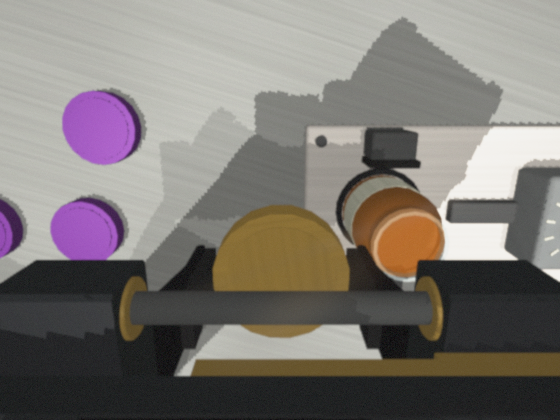

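The wrist view shows the lid held level between the fingers, centred at about (281,270), with the jar mouth at (407,240). I'll fit both circles to get the offset.

```bash
python3 - <<'E'
from h import *
c=cam('wrist');P=pts(c);H=P[:,:,2]
print('lid bins')
def fit(m,z):
    m=m.astype('uint8');k,l,s,ce=cv2.connectedComponentsWithStats(m);i=1+s[1:,4].argmax()
    cs,_=cv2.findContours((l==i).astype('uint8'),0,1)
    Q=np.array([ray(c,*p[0],z)[:2] for p in max(cs,key=len)]);return Q
def circ(Q):
    A=np.c_[2*Q,np.ones(len(Q))];s=np.linalg.lstsq(A,(Q**2).sum(1),rcond=None)[0];return s[:2],np.sqrt(s[2]+s[:2]@s[:2])
U=np.mgrid[:420,:560]
hsv=cv2.cvtColor(c['color'],cv2.COLOR_BGR2HSV);o=cv2.inRange(hsv,(5,80,60),(30,255,255))>0
m=o&(abs(H-.186)<.004)&(U[0]<285)
z=np.median(H[m]);Q=fit(m,z)
t=robot.get_obs()['position'];
far=(U is not None)
# keep free arc only: pixels above row 270
cs=[q for q in Q]
Qk=Q[(Q-np.array(t[:2]))@np.array([.9568,.2907])>.012]
print('lid z',z,circ(Qk),len(Qk),'tcp',t)
m=(abs(H-.106)<.004)&(U[1]>340)&(U[1]<460)&(U[0]>150)&(U[0]<285)
z=np.median(H[m]);print('rim z',z,circ(fit(m,.106)))
togo(None)
E
```

```text
lid bins
lid z 0.1859946016105872 (array([ 0.50722489, -0.01937171]), np.float64(0.030322062122872643)) 144 tcp [ 0.5071422  -0.01997865  0.19047682]
rim z 0.1053951952869773 (array([ 0.51482641, -0.10854546]), np.float64(0.02409070332177361))
t 6.55 tcp [ 0.5071 -0.02    0.1905] theta 16.99 tilt [-0.0005  0.0004] F [0.76 0.09 0.74] w 0.06275590010354333 14.999929857440293
```

```bash
python3 -m pendant '[{"jaw":0.6,"linear":[-0.4,2.0,0],"twist":0},{"jaw":0.6,"linear":[-0.5,2.2,0],"twist":0},{"jaw":0.6,"linear":[-0.5,2.2,0],"twist":0},{"jaw":0.6,"linear":[-0.4,2.2,0],"twist":0},{"jaw":0.6,"linear":[0,0,0],"twist":0},{"jaw":0.6,"linear":[0,0,2],"twist":0},{"jaw":0.6,"linear":[0,0,2],"twist":0},{"jaw":0.6,"linear":[0,0,1],"twist":0},{"jaw":0.6,"linear":[0,0,0],"twist":0},{"jaw":0.6,"linear":[0,0,0],"twist":0},{"jaw":0.6,"linear":[0,0,0],"twist":0},{"jaw":0.6,"linear":[0,0,0],"twist":0}]' >/dev/null; python3 -c "
from h import *
togo([.5155,-.1088,.1137])"
```

```text
t 7.55 tcp [ 0.516  -0.1087  0.1415] theta 16.92 tilt [ 0.002  -0.0008] F [ 0.4  -0.19  0.05] w 0.06281654166831377 14.999952055513859
togo cm [-0.06 -0.01  2.78]
```

```bash
python3 -m pendant '[{"jaw":0.6,"linear":[0,0,0.6],"twist":0},{"jaw":0.6,"linear":[0,0,0.6],"twist":0},{"jaw":0.6,"linear":[0,0,0.4],"twist":0},{"jaw":0.6,"linear":[0,0,0.4],"twist":0},{"jaw":0.6,"linear":[0,0,0.3],"twist":0},{"jaw":0.6,"linear":[0,0,0.2],"twist":0},{"jaw":0.6,"linear":[0,0,0],"twist":0},{"jaw":0.6,"linear":[0,0,0],"twist":0},{"jaw":0.6,"linear":[0,0,0],"twist":0}]' >/dev/null; python3 -c "
from h import *
togo([.5155,-.1088,.1137])"
```

```text
t 8.3 tcp [ 0.5153 -0.1089  0.1156] theta 16.88 tilt [ 0.0002 -0.0001] F [-0.76 -1.04 -0.93] w 0.06257144357698179 14.999887277372181
togo cm [ 0.02 -0.    0.19]
```

```bash
python3 -m pendant '[{"jaw":0.6,"linear":[0,0,0.1],"twist":0},{"jaw":0.6,"linear":[0,0,0.1],"twist":0},{"jaw":0.6,"linear":[0,0,0],"twist":0},{"jaw":0.6,"linear":[0,0,0],"twist":0},{"jaw":0.6,"linear":[0,0,0],"twist":0}]'
python3 -m pendant '[{"jaw":0.75,"linear":[0,0,0],"twist":0},{"jaw":0.85,"linear":[0,0,0],"twist":0},{"jaw":1,"linear":[0,0,0],"twist":0},{"jaw":1,"linear":[0,0,0],"twist":0},{"jaw":1,"linear":[0,0,0],"twist":0},{"jaw":1,"linear":[0,0,-1],"twist":0},{"jaw":1,"linear":[0,0,-2],"twist":0},{"jaw":1,"linear":[0,0,-3],"twist":0},{"jaw":1,"linear":[0,0,-3],"twist":0},{"jaw":1,"linear":[0,2,-1],"twist":0},{"jaw":1,"linear":[0,0,0],"twist":0},{"jaw":1,"linear":[0,0,0],"twist":0}]'
```

```text
time: 8.72
position: [0.5154, -0.1089, 0.1137]
tool_rot: [0.989, 0.147, 0.0, 0.0]
ft_force: [0.2, 0.3, 0.9]
grip_width: 0.0626
grip_force: 15.0
time: 9.72
position: [0.5215, -0.1285, 0.2146]
tool_rot: [0.989, 0.146, 0.001, 0.001]
ft_force: [0.1, -0.0, -0.7]
grip_width: 0.087
grip_force: 0.0
```

```bash
python3 - <<'E'
from h import *
for n in('wrist','scene','top'):
    c=cam(n);P=pts(c);H=P[:,:,2];hsv=cv2.cvtColor(c['color'],cv2.COLOR_BGR2HSV)
    cv2.imwrite(f'pics/{n}3.png',c['color'])
    d=np.hypot(P[:,:,0]-.5155,P[:,:,1]+.1088)
    m=(d<.028)&(abs(H-.109)<.012)&(c['depth']>0)
    q=P[m]
    if len(q)>30:
        A=np.c_[q[:,:2]-[.5155,-.1088],np.ones(len(q))];s=np.linalg.lstsq(A,q[:,2],rcond=None)[0]
        print(n,len(q),'plane slopes,z',s.round(4))
    m=(abs(H-.109)<.006)&(d<.05)
    if m.sum()>30: print('  centre',q[:,:2].mean(0),cv2.minEnclosingCircle(P[m][:,:2].astype('float32')))
    db=np.hypot(P[:,:,0]-.562,P[:,:,1]+.2614);m=(db<.035)&(abs(H-.102)<.003)
    if m.sum()>30: print('  bar',m.sum(),cv2.minAreaRect(P[m][:,:2].astype('float32')),np.median(H[m]))
togo([.5622,-.2615,.09])
E
```

```text
wrist 4534 plane slopes,z [-0.0055  0.0015  0.1094]
  centre [ 0.51624541 -0.10861194] ((0.5139110684394836, -0.1087326630949974), 0.03161006048321724)
  bar 1086 ((0.5606346726417542, -0.2622580826282501), (0.045556627213954926, 0.01417088694870472), 16.771581649780273) 0.10158257137239687
scene 259 plane slopes,z [-0.0327 -0.0006  0.1085]
  centre [ 0.51764042 -0.10796073] ((0.5159207582473755, -0.1089542955160141), 0.03335033357143402)
  bar 58 ((0.561272382736206, -0.2615906000137329), (0.04514314979314804, 0.01282029040157795), 16.607263565063477) 0.10074355571322852
t 9.8667 tcp [ 0.5196 -0.1269  0.2123] theta 16.89 tilt [-0.0033  0.0019] F [ 0.49 -0.04 -0.15] w 0.08704436494290499 0.0
togo cm [ 0.2  14.15 12.19]
```

View pics/wrist3.png

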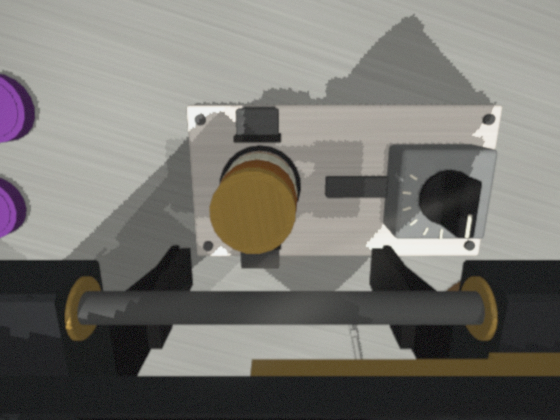

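The wrist view shows the lid at (253,208) sitting level on the jar: top at 0.109 m, slope under 0.6°. The knob bar is at (462,203), centred near (0.5612, -0.262) with yaw 16.8°. Next I'll move over the knob.

```bash
python3 -m pendant '[{"jaw":1,"linear":[0,2.4,0],"twist":0},{"jaw":1,"linear":[0,2.4,0],"twist":0},{"jaw":1,"linear":[0,2.4,0],"twist":0},{"jaw":1,"linear":[0,2.4,0],"twist":0},{"jaw":1,"linear":[0,2.4,0],"twist":0},{"jaw":1,"linear":[0,2.1,0],"twist":0},{"jaw":1,"linear":[0,0,2.5],"twist":0},{"jaw":1,"linear":[0,0,2.5],"twist":0},{"jaw":1,"linear":[0,0,2.5],"twist":0},{"jaw":1,"linear":[0,0,0],"twist":0},{"jaw":1,"linear":[0,0,0],"twist":0}]' >/dev/null; python3 -c "
from h import *
togo([.5612,-.262,.090])"
```

```text
t 10.7833 tcp [ 0.5604 -0.2613  0.1361] theta 16.9 tilt [-0.0053  0.0039] F [-0.02 -0.19 -0.07] w 0.08712619818824084 0.0
togo cm [0.08 0.12 4.61]
```

```bash
python3 -m pendant '[{"jaw":1,"linear":[0.05,0.1,1],"twist":0},{"jaw":1,"linear":[0,0,1.2],"twist":0},{"jaw":1,"linear":[0,0,1.2],"twist":0},{"jaw":1,"linear":[0,0,0.8],"twist":0},{"jaw":1,"linear":[0,0,0.4],"twist":0},{"jaw":0.6,"linear":[0,0,0],"twist":0},{"jaw":0.3,"linear":[0,0,0],"twist":0},{"jaw":0.1,"linear":[0,0,0],"twist":0},{"jaw":0.1,"linear":[0,0,0],"twist":0},{"jaw":0.1,"linear":[0,0,0],"twist":0},{"jaw":0.1,"linear":[0,0,0],"twist":0},{"jaw":0.1,"linear":[0,0,0],"twist":0}]' 40 >/dev/null; python3 -m pendant '[{"jaw":0.1,"linear":[0,0,0],"twist":0},{"jaw":0.1,"linear":[0,0,0],"twist":0},{"jaw":0.1,"linear":[0,0,0],"twist":0},{"jaw":0.1,"linear":[0,0,0],"twist":0}]' 40 >/dev/null;  python3 -c "
from h import *
togo([.5612,-.262,.090])"
```

```text
t 12.1167 tcp [ 0.5628 -0.2637  0.0925] theta 16.88 tilt [-0.  0.] F [-0.1  -0.48 -0.76] w 0.02181947509787626 0.0
togo cm [-0.1  -0.21  0.25]
```

```bash
python3 -m pendant '[{"jaw":0.1,"linear":[0,0,0],"twist":0},{"jaw":0.1,"linear":[0,0,0],"twist":0},{"jaw":0.1,"linear":[0,0,0],"twist":0},{"jaw":0.1,"linear":[0,0,0],"twist":0},{"jaw":0.1,"linear":[0,0,0],"twist":0},{"jaw":0.1,"linear":[0,0,0],"twist":0}]' 40 >/dev/null;  python3 -c "
from h import *
togo([.5612,-.262,.090]); print(robot.get_obs()['moment'])"
```

```text
t 12.6167 tcp [ 0.5625 -0.2629  0.0925] theta 16.89 tilt [-0.0008  0.0013] F [-0.82  3.79  1.02] w 0.01370353964032282 40.00039444305003
togo cm [-0.1  -0.12  0.25]
[ 0.6075104   0.0671555  -0.02837139]
```

```bash
python3 -m pendant '[{"jaw":0.1,"linear":[-0.1,-0.1,0],"twist":0},{"jaw":0.1,"linear":[0,0,0],"twist":3},{"jaw":0.1,"linear":[0,0,0],"twist":5},{"jaw":0.1,"linear":[0,0,0],"twist":5},{"jaw":0.1,"linear":[0,0,0],"twist":5},{"jaw":0.1,"linear":[0,0,0],"twist":5},{"jaw":0.1,"linear":[0,0,0],"twist":5},{"jaw":0.1,"linear":[0,0,0],"twist":5},{"jaw":0.1,"linear":[0,0,0],"twist":3},{"jaw":0.1,"linear":[0,0,0],"twist":0},{"jaw":0.1,"linear":[0,0,0],"twist":0}]' 40 >/dev/null;  python3 -c "
from h import *
togo([.5612,-.262,.090]); print(robot.get_obs()['moment'])"
```

```text
t 13.5333 tcp [ 0.5624 -0.2635  0.0925] theta -19.03 tilt [ 0.002  -0.0012] F [ 2.87  0.69 -1.49] w 0.013585243695473606 39.99977116473019
togo cm [-0.16 -0.11  0.25]
[ 0.36749996 -0.43603944  0.07315438]
```

```bash
python3 -m pendant '[{"jaw":0.1,"linear":[0,0,0],"twist":3},{"jaw":0.1,"linear":[0,0,0],"twist":5},{"jaw":0.1,"linear":[0,0,0],"twist":5},{"jaw":0.1,"linear":[0,0,0],"twist":5},{"jaw":0.1,"linear":[0,0,0],"twist":5},{"jaw":0.1,"linear":[0,0,0],"twist":5},{"jaw":0.1,"linear":[0,0,0],"twist":5},{"jaw":0.1,"linear":[0,0,0],"twist":3},{"jaw":0.1,"linear":[0,0,0],"twist":0},{"jaw":0.1,"linear":[0,0,0],"twist":0},{"jaw":0.1,"linear":[0,0,0],"twist":0}]' 40 >/dev/null
python3 - <<'E'
from h import *
togo([.5612,-.262,.090]); print(robot.get_obs()['moment'])
ims=[]
for n in('wrist','top','scene'):
    c=cam(n);P=pts(c);H=P[:,:,2]
    cv2.imwrite(f'pics/{n}4.png',c['color'])
    db=np.hypot(P[:,:,0]-.562,P[:,:,1]+.2614);m=(db<.035)&(abs(H-.102)<.004)
    if m.sum()>20: print(n,m.sum(),cv2.minAreaRect(P[m][:,:2].astype('float32')))
a=cv2.imread('pics/wrist4.png');b=cv2.imread('pics/scene4.png')[150:260,90:260]
b=cv2.resize(b,None,fx=2,fy=2,interpolation=2)
o=np.zeros((420,560+0,3),'uint8');o[:]=a;cv2.imwrite('pics/m4.png',np.vstack([cv2.resize(a,(450,338)),cv2.copyMakeBorder(b,0,0,0,450-b.shape[1],0)]))
E
```

```text
t 14.45 tcp [ 0.562  -0.264   0.0925] theta -55.0 tilt [ 0.0012 -0.0018] F [ 2.42 -2.66 -3.77] w 0.013887423832202294 39.99918758869171
togo cm [-0.21 -0.05  0.25]
[-0.16925194 -0.32547184  0.08996032]
wrist 2581 ((0.5643073916435242, -0.26242533326148987), (0.03271149471402168, 0.04571234807372093), 16.952495574951172)
```

View pics/m4.png

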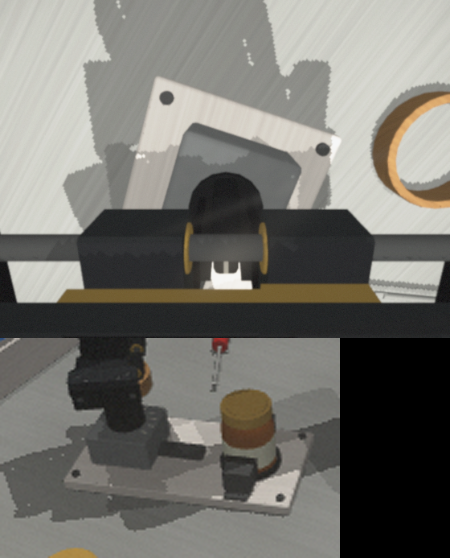

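The picture shows the lid still seated and the bar gripped in line with the tool (bar end near (225,265)). The moment of 0.09 N m matches the spring at the third stop. I'll check the bar's own angle by depth.

```bash
python3 - <<'E'
from h import *
c=cam('wrist');P=pts(c);o=robot.get_obs();R=Ro.from_quat(o['tool_rot']).as_matrix()
L=(P-np.array(o['position']))@R
m=(abs(P[:,:,2]-.102)<.0035)&(abs(L[:,:,1])<.014)&(abs(L[:,:,0])>.0)&(abs(L[:,:,0])<.03)
q=L[m];print(len(q))
for a in np.arange(-26,28,3)/1000:
    s=q[abs(q[:,0]-a)<.0015]
    if len(s)>8: print(a,len(s),(s[:,1].min()*1000).round(1),(s[:,1].max()*1000).round(1))
togo(None)
E
```

```text
2404
-0.023 96 -5.9 6.4
-0.02 191 -6.3 7.3
-0.017 168 -6.2 7.3
-0.014 16 -4.0 5.0
0.001 144 -6.9 7.8
0.004 240 -7.1 8.1
0.007 257 -11.6 12.9
0.01 483 -13.9 14.0
0.013 223 -6.4 7.3
0.016 232 -6.4 7.3
0.019 274 -6.3 7.2
0.022 80 -5.1 5.5
t 14.65 tcp [ 0.562  -0.264   0.0925] theta -55.07 tilt [ 0.0012 -0.0018] F [ 3.13 -3.18 -4.88] w 0.014120497862260196 39.99899296090007
```

The bar's centreline is at the same offset (0.5 mm) at both ends, so it hasn't slipped. The knob is at 72.0°, the third stop.

```bash
python3 -c "
from h import *
print(robot.hand_in())"
```

```text
the job is handed in; nothing more can be done
None
```

The brass lid sits level on the honey jar's rim and is released, the knob is held between the fingers at its third click (72°), and I handed the job in at about 15 s.

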